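Feed a key carriage on by one wheel turn and lock it

TASK

On the blue key-cutting feed unit, push the hand wheel round by its upright black handle, clockwise seen from above, through exactly one full turn, so that the handle stops back where it stood at the start. Then push the red-knobbed lock lever clockwise, fully over to its stop, to lock the slide. Only push gently with the fingers, never pinch the handle or the knob, and leave the other things on the bench alone.

Things in the scene. Friction and masses are not known exactly. Their poses are not given: they have to be found in the camera images.
- feed_unit: Fixed blue machine unit, yawed about -6 to +23 degrees on the bench. Origin: bench level under the wheel axis; z up. Dark bed plate 180 mm wide (x), 22 mm high, from y -100 to y +320 mm; blue gearbox 165 mm square round the origin, top at 75 mm; on the +y part an aluminium key carriage under 90 mm high, driven along +y by the wheel (pushing it turns the wheel); the lock lever on a post.
- wheel_axis (a point): Point on the vertical axis of the hand wheel, 100 mm above the bench, fixed to the feed unit, with the unit's axes. The wheel lies level: steel rim of 72 mm outer radius, top 98 mm above the bench, three spokes, and a hub of 20 mm radius, top 107 mm above the bench.
- feed_grip: Upright black handle of the hand wheel, 26 mm in diameter and 56 mm tall, standing on the rim 65 mm from the wheel axis; it spins freely on its own pin. Origin: centre of its underside, 102 mm above the bench (its top is at 158 mm). Its own yaw means nothing.
- feed_wheel (a joint): Angle of the hand wheel (rad), growing clockwise seen from above, no stop within reach; starts anywhere between 0 and 5. At 0 the handle stands on the unit's -x side of the axis. One full turn adds 6.283. The wheel is stiff enough (about 2 to 3 N of push at the handle) to stay where it is left.
- lock_hinge (a point): Point on the vertical axis of the lock lever, 95 mm above the bench, fixed to the feed unit 55 mm along x and 190 mm along y of the unit's axes from the wheel axis; its axes are the unit's own.
- lock_knob: Upright red knob on the end of the lock lever, 24 mm in diameter and 42 mm tall, spinning freely, 55 mm from the lever's axis. Origin: centre of its underside, 95 mm above the bench (its top is at 137 mm); its own yaw means nothing; the steel arm below it is 12 mm thick, its top 94 mm above the bench, and passes over the key carriage.
- lock_lever (a joint): Angle of the lock lever (rad), growing clockwise seen from above: at 0 (released) the knob lies on the unit's -x side of the lever's axis; the firm stop (locked) is at 1.4, the knob then lies nearly along the unit's +y. Starts between 0 and 0.3; stays where it is left; takes about 2 N at the knob.
- padlock: Brass padlock lying on the bench, body 50 x 40 x 24 mm with a steel shackle; a bystander. Origin: centre of the body's underside.
- lock_cylinder: Round brass lock cylinder standing on the bench, 30 mm in diameter, 45 mm tall; a bystander. Origin: underside centre.
- oil_bottle: White oil bottle with yellow label and red cap, 40 mm in diameter, 110 mm tall; a bystander. Origin: underside centre.
- screwdriver: Screwdriver with orange handle lying on the bench, 190 mm long; a bystander.
- brush: Brush lying on the bench, 180 mm long; a bystander.
- mug: Blue mug, 76 mm in diameter, 90 mm tall; a bystander. Origin: underside centre.
- key_tray: Black tray of keys, 100 x 150 x 22 mm; a bystander. Origin: underside centre.

How it is judged:
By the outcome, as a careful person would: the job done as asked, in the order asked, and still so for the second after the job is handed in, with the robot touching nothing.
It also fails if it takes over 64 s, if anything falls off the work surface, if the arm or the gripper's body presses on something with over 40 N, if the wrist force passes 120 N, or if a joint passes its speed limit or range.

ROBOT

A 6-joint arm with a two-finger parallel gripper is mounted at the origin on the work surface. World frame = base frame: x ahead of the robot, y to its left, z up, the work surface at z = 0. Lengths are in m, angles in degrees, forces in N, time in s.
With the tool pointing down it reaches from about 0.4 to 0.825 m from the base axis. Payload 7 kg.
Tool frame: the origin (TCP) lies midway between the tips of the shut fingers; the grasp point (between the pads) lies 19 mm behind it; z points along the fingers, y is the line along which they close (so a half turn about z gives the same grasp; the last joint's range is limited). The gripper opens to 88 mm and grips with 3 to 60 N. Pads are 19 mm wide; open, the fingers measure 130 mm over their backs; the gripper's body (78 mm by 193 mm) begins 47 mm behind the grasp point.
Start: joints at [80.22, 20.546, 0.682, 0, -70.136, -16.507], TCP at [0.299, 0.605, 0.227] pointing down, gripper open.
Joint ranges: [-176.03, 176.03], [-82.01, 121.73], [-58.28, 71.71], [-173.87, 95.51], [-174.79, -0.11], [-173.66, 173.66]. Speed limits (degrees/s): [136.94, 136.94, 172.46, 180, 180, 180].

INTERFACE

Orientations are given as [roll, pitch, yaw] about the fixed x, y, z axes, in that order (R = Rz(yaw) Ry(pitch) Rx(roll)).
In Python, from plant import * gives the robot as it stands.
- The arm moves only by the tool move_arm, never from a script. Its argument "commands" is a list of rows, each a list of 7 numbers: the shift along the world's x, y, z in mm, then the turn, a rotation vector about the world's x, y, z in degrees, then the opening in per cent of the stroke, from 0 (shut) to 100 (fully open). In form: [[x, y, z, rx, ry, rz, fingers], ...]. A call has 1 to 20 rows; each row shifts and turns the commanded pose from where the row before left it; what a row does not reach is not made up. A row lasts 1/10 s, in which the tool goes at most 50 mm and 8.59 degrees, less where a joint would pass 70% of its speed; a pose out of reach is approached as far as the arm can. A call with a gripper value outside its range is refused whole. The fingers move at their own pace and stop on an object; "squeeze" is the grip in N (left out, the last holds). Time passes only in rows, so rows that do not move let the fingers close. It gives the time, the measured TCP pose, the force and the opening at its end, in the units of the state.
- get_state(): the state, without advancing time (a new reading comes with each control period).
- capture(name): name is "scene" or "top" or "wrist"; returns a dict with "frame" (384x512x3 uint8, blue, green, red), "camera_matrix" (3x3 intrinsics, pixels), "world_to_cam" (4x4, takes a point from world to camera coordinates); the wrist camera has in their place "tool_from_camera" (4x4, takes a point from camera to tool coordinates, whose origin is the TCP and whose axes are the flange's). Camera axes: x right, y up, looking along -z (the intrinsics and any distortion apply to the point x, -y, -z); pixel columns grow to the right and rows downward; lengths in m; the calibration is good to about 2 mm. The wrist camera is an equidistant fisheye: a pixel r from the principal point sees the ray r / f radians off the axis. A picture is of the moment at which its call begins: read the wrist's pose just before it. There is no depth.
- close_job(): hands the job in, once; it reports no verdict.
The state is a dict: "time_s": time; "joints": joint angles; "qd": joint speeds; "joint_torque": joint torques, N m; "tcp_pos": TCP position; "eef_rot": TCP orientation; "contact_force": force on the tool from outside, world axes, zero at the start; "moment": the same for the moment, N m; "gripper_width": finger opening in m.
Only numpy, scipy, OpenCV 4.12 (cv2) and the standard library are available. Lean on these libraries where they do the work, as an engineer would, in place of code of your own. Each camera call takes 0.05 s, during which the arm holds its last target. There are 200 camera calls.

## Working session

There is one attempt and no reset: what is moved stays moved. The work goes in short steps, Python scripts to look and compute and a tool call to move; the robot and the scene stay as the last step left them, time stands still between calls to the robot, and variables do not carry over. Pictures are saved under pics/ and viewed, on a budget of 10 in all, crops included, one or two more only if the job needs it, and the job is handed in when it is done.

Besides the shell and the picture viewer there is one more tool, called as name(argument=value, ...), one argument or row to a line, values as JSON. move_arm: Moves the arm, as the interface text tells. Its arguments: {"type":"object","properties":{"commands":{"type":"array"},"squeeze":{"type":"number"}},"required":["commands"]}

```bash
mkdir -p pics
cat > h.py <<'E'
from plant import *
import numpy as np, cv2
E
python3 - <<'E'
from h import *
s=get_state();print({k:np.round(v,3) for k,v in s.items()})
import pickle
for n in("top","scene"):
    c=capture(n);pickle.dump(c,open(n+"0.pkl","wb"))
    cv2.imwrite(f"pics/{n}0.png",cv2.resize(c["frame"],(800,600),interpolation=cv2.INTER_CUBIC))
    print(n,c["camera_matrix"],c["world_to_cam"].round(3), c.keys())
E
```

```text
{'time_s': np.float64(0.0), 'joints': array([ 8.0220e+01,  2.0591e+01,  6.3400e-01, -2.1000e-02, -7.0135e+01,
       -1.6507e+01]), 'qd': array([-0.006,  0.034, -0.005,  0.033, -0.043, -0.061]), 'joint_torque': array([ 2.0000e-03, -5.8272e+01,  2.9305e+01,  6.9970e+00,  7.0000e-03,
       -0.0000e+00]), 'tcp_pos': array([0.299, 0.605, 0.226]), 'eef_rot': array([ 1.79906e+02, -8.00000e-03, -2.62940e+01]), 'contact_force': array([ 0.514, -0.617, -0.332]), 'moment': array([ 0.021, -0.001,  0.005]), 'gripper_width': np.float64(0.088)}
top [[477.40208013   0.         265.35505548]
 [  0.         477.40208013 199.11560663]
 [  0.           0.           1.        ]] [[-0.028 -1.     0.005  0.033]
 [ 0.989 -0.026  0.149 -0.563]
 [-0.148  0.01   0.989 -1.738]
 [ 0.     0.     0.     1.   ]] dict_keys(['frame', 'camera_matrix', 'world_to_cam'])
scene [[378.79861981   0.         254.19819632]
 [  0.         378.79861981 184.55907002]
 [  0.           0.           1.        ]] [[ 0.683  0.731 -0.022 -0.396]
 [-0.396  0.394  0.829  0.116]
 [ 0.614 -0.558  0.558 -1.586]
 [ 0.     0.     0.     1.   ]] dict_keys(['frame', 'camera_matrix', 'world_to_cam'])
```

View pics/top0.png

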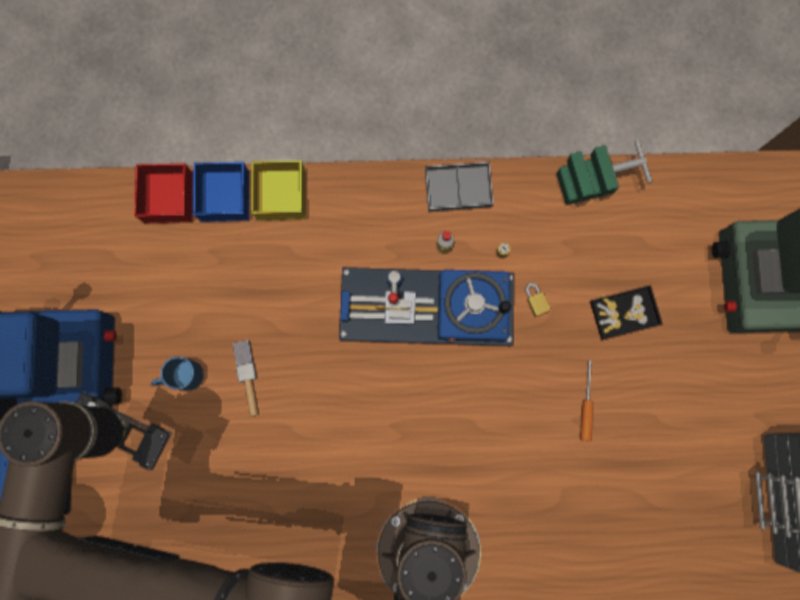

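View pics/scene0.png

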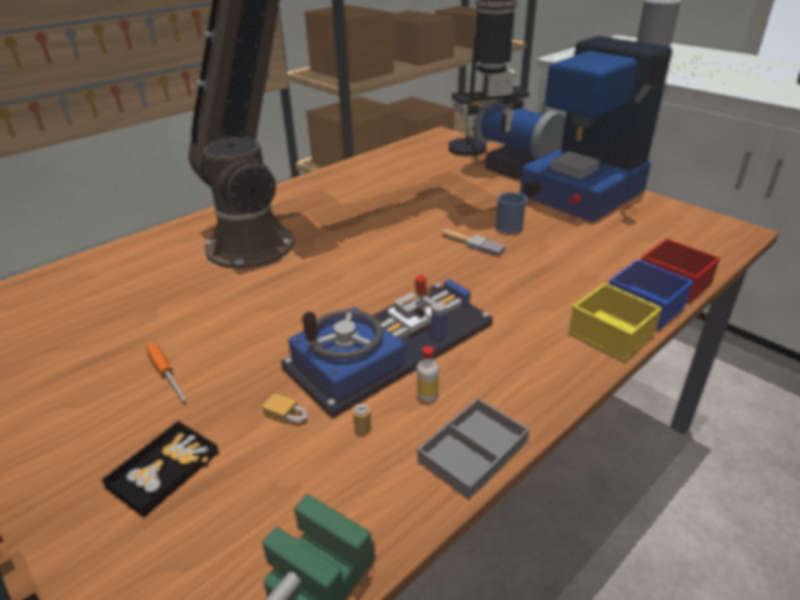

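The pictures show the feed unit with its +y pointing to image-left. In the top view the handle is at (505,307), the hub at (476,303), the red knob at (394,297) and the hinge at about (394,277). The scene view shows the handle at (310,325) and the knob at (421,286).

```bash
cat >> h.py <<'E'
def proj(c,P):
    P=np.atleast_2d(P);X=P@c["world_to_cam"][:3,:3].T+c["world_to_cam"][:3,3]
    K=c["camera_matrix"];return np.c_[K[0,2]+K[0,0]*X[:,0]/-X[:,2],K[1,2]+K[1,1]*-X[:,1]/-X[:,2]]
def rot(P,p):
    x,y,a=p[:3];c,s=np.cos(a),np.sin(a);P=np.atleast_2d(P)
    return np.c_[x+c*P[:,0]-s*P[:,1],y+s*P[:,0]+c*P[:,1],P[:,2]]
def model(p):
    q,l=p[3:5];h=[-.065*np.cos(q),.065*np.sin(q)];k=[.055-.055*np.cos(l),.19+.055*np.sin(l)]
    return rot(np.array([[.09,.32,.022],[.09,-.1,.022],[-.09,-.1,.022],[-.09,.32,.022],[0,0,.107],h+[.148],k+[.120],[.055,.19,.1]]),p)
E
python3 - <<'E'
from h import *
import pickle
from scipy.optimize import least_squares
T=pickle.load(open("top0.pkl","rb"));S=pickle.load(open("scene0.pkl","rb"))
top=np.array([[341,268],[515,272],[513,346],[339,341],[476,303],[505,307],[394,297],[394,277]])*.64
sc=np.array([[492,320],[332,409],[284,363],[344,327],[310,322],[421,286]])*.64
f=lambda p:np.r_[(proj(T,model(p))-top).ravel(),(proj(S,model(p)[[0,1,2,4,5,6]])-sc).ravel()]
r=least_squares(f,[.55,-.1,0,4.7,.1],loss="soft_l1")
print(r.x,np.degrees(r.x[2:]));print(f(r.x).reshape(-1,2).round(1));print(model(r.x).round(3))
np.save("p.npy",r.x)
E
```

```text
[ 0.57208699 -0.12324936 -0.0543457   4.92934181 -0.0273371 ] [ -3.11377909 282.43048172  -1.56630054]
[[ 0.5 -0.6]
 [-0.4 -0.1]
 [ 0.5 -0.4]
 [-0.2 -0.2]
 [-0.1 -0.9]
 [ 0.3 -1. ]
 [-0.1  0.9]
 [ 0.1 -0.4]
 [ 1.3 -2.6]
 [-0.2  0.9]
 [-3.  -2. ]
 [ 0.4 -0.8]
 [-0.3 -2.3]
 [-0.7 -2. ]]
[[ 0.679  0.191  0.022]
 [ 0.657 -0.228  0.022]
 [ 0.477 -0.218  0.022]
 [ 0.5    0.201  0.022]
 [ 0.572 -0.123  0.107]
 [ 0.555 -0.186  0.148]
 [ 0.582  0.065  0.12 ]
 [ 0.637  0.063  0.1  ]]
```

move_arm(
  commands=[
    [13,-32,4,0,0,0.5,0],
    [13,-32,4,0,0,0.5,0],
    [13,-32,4,0,0,0.5,0],
    [13,-32,4,0,0,0.5,0],
    [13,-32,4,0,0,0.5,0],
    [13,-32,4,0,0,0.5,0],
    [13,-32,4,0,0,0.5,0],
    [13,-32,4,0,0,0.5,0],
    [13,-32,4,0,0,0.5,0],
    [13,-32,4,0,0,0.5,0],
    [13,-32,4,0,0,0.5,0],
    [13,-32,4,0,0,0.5,0],
    [13,-32,4,0,0,0.5,0],
    [13,-32,4,0,0,0.5,0],
    [13,-32,4,0,0,0.5,0],
    [13,-32,4,0,0,0.5,0],
    [13,-32,4,0,0,0.5,0],
    [13,-32,4,0,0,0.5,0],
    [13,-32,4,0,0,0.5,0],
    [0,0,0,0,0,0,0],
  ],
)

```text
time_s: 2.1
tcp_pos: [0.5468, -0.0058, 0.3024]
eef_rot: [179.9, 0.0, -17.0]
contact_force: [-0.8, 0.2, 1.8]
gripper_width: 0.0006
```

Run:
```python
from h import *
import pickle
s=get_state();c=capture("wrist");pickle.dump((s,c),open("w1.pkl","wb"))
cv2.imwrite("pics/w1.png",cv2.resize(c["frame"],(800,600),interpolation=cv2.INTER_CUBIC))
print(s["time_s"],s["tcp_pos"],s["eef_rot"],s["joints"],s["gripper_width"],s["contact_force"]);print(c["camera_matrix"],c["tool_from_camera"].round(3),c.keys())
```

```text
2.1 [ 0.54676759 -0.00580177  0.30237666] [ 1.79949280e+02  1.45794544e-02 -1.69542189e+01] [ 1.99499003e+01  6.06486473e+00 -8.51756094e+00  3.28555253e-02
 -7.54596912e+01  5.30876268e+01] 0.0005887213961333306 [-0.82677091  0.23503442  1.75256827]
[[297.31863964   0.         258.65041948]
 [  0.         297.31863964 191.69661885]
 [  0.           0.           1.        ]] [[ 0.     0.954  0.3    0.082]
 [ 1.    -0.    -0.001 -0.   ]
 [-0.001  0.3   -0.954 -0.158]
 [ 0.     0.     0.     1.   ]] dict_keys(['frame', 'camera_matrix', 'tool_from_camera'])
```

View pics/w1.png

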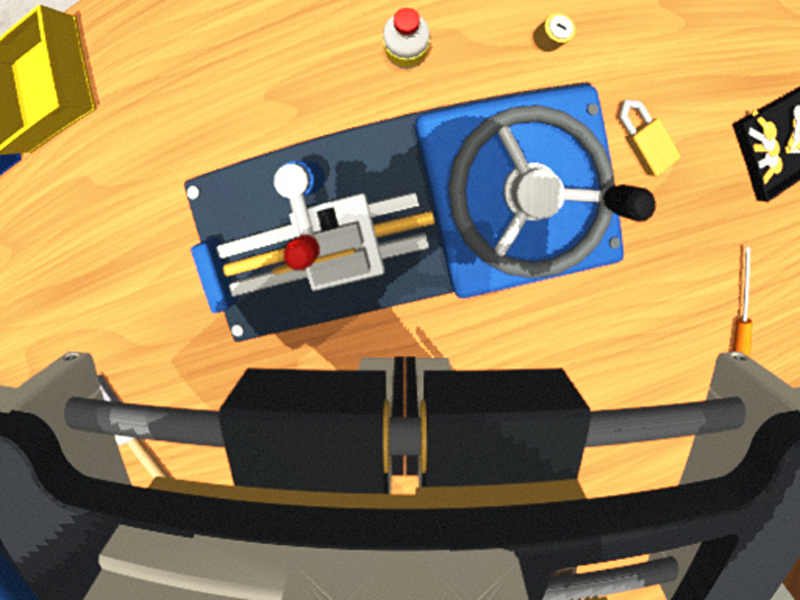

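The wrist view shows the gearbox corners at (597,84), (622,260), (417,114) and (458,297). The hub is at (540,190), the handle top at (638,203), the knob at (301,252), the hinge at (293,181) and the closed finger tips at about x 360–448. I'll refit with these points.

```bash
cat >> h.py <<'E'
from scipy.spatial.transform import Rotation as Ro
def wproj(s,c,P):
    R=Ro.from_euler("xyz",s["eef_rot"],degrees=True).as_matrix();M=c["tool_from_camera"]
    X=((np.atleast_2d(P)-s["tcp_pos"])@R-M[:3,3])@M[:3,:3]
    x,y,z=X[:,0],-X[:,1],-X[:,2];r=np.hypot(x,y);k=np.arctan2(r,z)/r;K=c["camera_matrix"]
    return np.c_[K[0,2]+K[0,0]*k*x,K[1,2]+K[1,1]*k*y]
def wmodel(p):
    q,l=p[3:5];g=.0825;h=[-.065*np.cos(q),.065*np.sin(q)];k=[.055-.055*np.cos(l),.19+.055*np.sin(l)]
    return rot(np.array([[.09,.32,.022],[-.09,.32,.022],[g,-g,.075],[-g,-g,.075],[g,g,.075],[-g,g,.075],[0,0,.107],h+[.158],k+[.137],[.055,.19,.105]]),p)
E
python3 - <<'E'
from h import *
import pickle
from scipy.optimize import least_squares
s,c=pickle.load(open("w1.pkl","rb"))
px=np.array([[187,180],[234,341],[597,84],[622,260],[417,114],[458,297],[540,190],[638,203],[301,252],[293,181]])*.64
f=lambda p:(wproj(s,c,wmodel(p))-px).ravel()
p=np.load("p.npy");print(f(p).reshape(-1,2).round(1).tolist())
r=least_squares(f,p,loss="soft_l1");p=r.x
print(p,np.degrees(p[2:]));print(f(p).reshape(-1,2).round(1));print(wmodel(p).round(4)[6:])
np.save("p2.npy",p)
# start finger pose 8 mm short of contact
C=p[:2];H=wmodel(p)[7,:2];a=np.arctan2(*(H-C)[::-1]);t=np.array([np.sin(a),-np.cos(a)])
print("handle ang",np.degrees(a),"t ang",np.degrees(np.arctan2(t[1],t[0])),"pre",H-t*.0305,"contact",H-t*.0225)
E
```

```text
[[-5.3, 0.7], [-1.3, 1.5], [-0.5, -2.8], [2.8, 0.3], [-4.5, -0.5], [-2.2, 2.9], [-0.8, 0.9], [3.2, -1.5], [-3.4, 2.2], [-5.8, -0.3]]
[ 0.57174469 -0.12570133 -0.05735146  4.95677498 -0.06443507] [ -3.28599644 284.00228648  -3.69185783]
[[-4.  -0.3]
 [-0.4  0.8]
 [ 1.3 -2.7]
 [ 4.2  0.2]
 [-2.4 -1. ]
 [-0.6  2.5]
 [ 1.1  0.7]
 [ 5.   0.1]
 [ 0.2  0.8]
 [-3.9 -1.2]]
[[ 0.5717 -0.1257  0.107 ]
 [ 0.5524 -0.1878  0.158 ]
 [ 0.5825  0.0604  0.137 ]
 [ 0.6375  0.0608  0.105 ]]
handle ang -107.28828292191292 t ang 162.71171707808708 pre [ 0.58155007 -0.19682871] contact [ 0.5739115  -0.19445127]
```

Run:
```python
from h import *
import pickle
from scipy.optimize import least_squares
s,c=pickle.load(open("w1.pkl","rb"));T=pickle.load(open("top0.pkl","rb"));S=pickle.load(open("scene0.pkl","rb"))
px=np.array([[187,180],[234,341],[597,84],[622,260],[417,114],[458,297],[540,190],[638,203],[301,252],[293,181]])*.64
top=np.array([[341,268],[515,272],[513,346],[339,341],[476,303],[505,307],[394,297],[394,277]])*.64
z0=s["tcp_pos"].copy();p0=np.load("p2.npy");K0=c["camera_matrix"].copy()
def f(p,k):
    s["tcp_pos"]=z0+np.r_[0,0,p[5] if k==1 else 0];c["camera_matrix"]=K0.copy()
    if k==2:c["camera_matrix"][[0,1],[0,1]]*=1+p[5]
    return np.r_[(wproj(s,c,wmodel(p))-px).ravel(),(proj(T,model(p))-top).ravel()]
for k in (0,1,2):
    r=least_squares(f,np.r_[p0,0],args=(k,),loss="soft_l1");print(k,r.cost,r.x.round(4));
    print(f(r.x,k).reshape(-1,2).round(1).tolist())
```

```text
0 25.150772776458776 [ 0.5717 -0.1249 -0.0568  4.9567 -0.0739  0.    ]
[[-4.4, 0.0], [-0.7, 1.1], [0.8, -2.6], [3.7, 0.4], [-3.1, -0.8], [-1.1, 2.7], [0.5, 0.9], [4.4, 0.2], [-0.0, 1.0], [-4.5, -0.9], [1.0, -0.7], [0.1, 0.0], [0.9, -0.2], [0.2, -0.4], [0.3, -0.9], [0.7, -0.3], [1.1, 0.8], [0.6, -0.4]]
1 11.01724013943966 [ 0.5701 -0.1263 -0.0594  4.9526  0.008   0.0118]
[[-0.2, -0.4], [2.3, -1.4], [-1.2, -0.3], [1.1, -0.5], [-1.7, 0.8], [-1.0, 0.8], [-0.8, 1.2], [0.8, 0.1], [0.0, 0.5], [-0.8, -0.9], [1.5, -0.5], [0.5, 0.5], [1.3, 0.3], [0.6, -0.2], [0.7, -0.4], [1.1, 0.1], [0.2, 1.1], [1.0, -0.1]]
2 14.508480326167053 [ 0.5729 -0.1268 -0.0597  4.9536 -0.0133 -0.0235]
[[-0.3, 0.1], [2.2, -0.9], [-1.0, -0.2], [1.2, 0.1], [-1.9, 0.6], [-1.0, 1.4], [-0.4, 1.3], [1.9, 0.3], [-0.0, 0.6], [-1.6, -0.9], [1.6, -1.3], [0.6, -0.2], [1.3, -0.5], [0.7, -0.9], [0.8, -1.2], [1.2, -0.7], [0.7, 0.3], [1.1, -0.9]]
```

move_arm(
  commands=[
    [8,-38.6,-8,0,0,0,0],
    [8,-38.6,-8,0,0,0,0],
    [8,-38.6,-8,0,0,0,0],
    [8,-38.6,-8,0,0,0,0],
    [8,-38.6,-8,0,0,0,0],
    [0,0,-24,0,0,0,0],
    [0,0,-24,0,0,0,0],
    [0,0,-24,0,0,0,0],
    [0,0,-24,0,0,0,0],
    [0,0,-24,0,0,0,0],
    [0,0,-16,0,0,0,0],
    [0,0,-8,0,0,0,0],
    [0,0,0,0,0,0,0],
    [0,0,0,0,0,0,0],
  ],
)

```text
time_s: 3.55
tcp_pos: [0.5865, -0.1955, 0.1193]
eef_rot: [180.0, -0.0, -16.8]
contact_force: [0.4, 0.4, 0.3]
gripper_width: 0.0002
```

Run:
```python
from h import *
import pickle
s=get_state();c=capture("wrist");pickle.dump((s,c),open("w2.pkl","wb"))
cv2.imwrite("pics/w2.png",cv2.resize(c["frame"],(800,600),interpolation=cv2.INTER_CUBIC))
print(s["time_s"],s["tcp_pos"],s["eef_rot"],s["joints"],s["contact_force"])
```

```text
3.55 [ 0.58645994 -0.19553988  0.11926566] [ 1.79998589e+02 -4.61659571e-02 -1.67535205e+01] [-3.55738611e-01  2.02007671e+01 -1.48333731e+01  1.75794400e-02
 -5.49219712e+01  7.35921203e+01] [0.38673555 0.4053559  0.26294634]
```

View pics/w2.png

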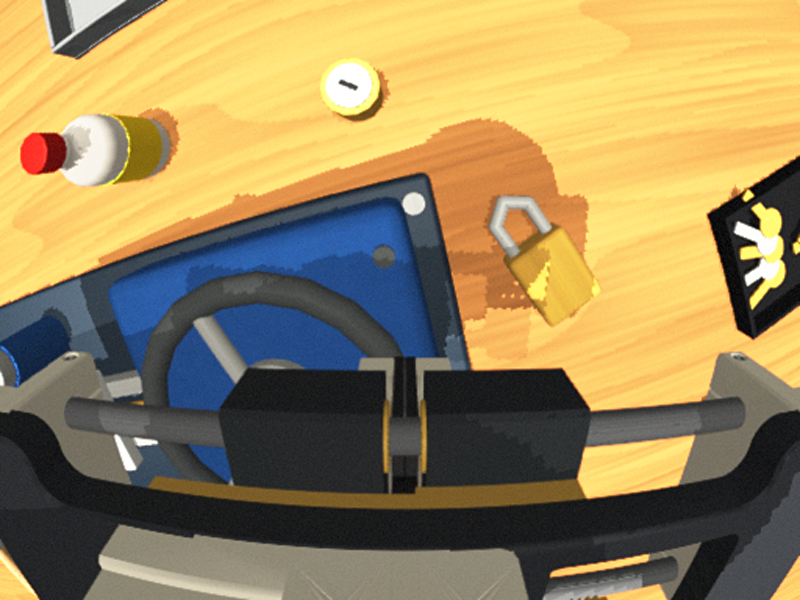

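move_arm(
  commands=[
    [-2.9,0.6,0,0,0,0,0],
    [-2.9,0.6,0,0,0,0,0],
    [-2.9,0.6,0,0,0,0,0],
    [-1,0,0,0,0,0,0],
    [0,0,0,0,0,0,0],
    [0,0,0,0,0,0,0],
  ],
)

```text
time_s: 4.2
tcp_pos: [0.5763, -0.194, 0.1187]
eef_rot: [-180.0, -0.0, -16.8]
contact_force: [-0.1, 0.1, -0.1]
gripper_width: 0.0005
```

move_arm(
  commands=[
    [-1,0.3,0,0,0,0,0],
    [-0.5,0.1,0,0,0,0,0],
    [0,0,0,0,0,0,0],
  ],
)

```text
time_s: 4.5
tcp_pos: [0.5747, -0.1936, 0.1185]
eef_rot: [180.0, 0.0, -16.8]
contact_force: [0.4, 0.4, 0.2]
gripper_width: 0.0003
```

move_arm(
  commands=[
    [-1,0.3,0,0,0,0,0],
    [-0.5,0.1,0,0,0,0,0],
    [0,0,0,0,0,0,0],
  ],
)

```text
time_s: 4.8
tcp_pos: [0.5735, -0.1933, 0.1186]
eef_rot: [-180.0, -0.0, -16.8]
contact_force: [1.2, 0.1, -0.9]
gripper_width: 0.0005
```

move_arm(
  commands=[
    [-1,0.3,0,0,0,0,0],
    [0,0,0,0,0,0,0],
  ],
)

```text
time_s: 5.0
tcp_pos: [0.5725, -0.1929, 0.1186]
eef_rot: [-180.0, -0.0, -16.8]
contact_force: [1.5, 0.3, -1.9]
gripper_width: 0.0004
```

move_arm(
  commands=[
    [-1,0.3,0,0,0,0,0],
    [0,0,0,0,0,0,0],
  ],
)

```text
time_s: 5.2
tcp_pos: [0.5713, -0.1926, 0.1186]
eef_rot: [-180.0, -0.0, -16.8]
contact_force: [1.5, 0.1, -1.4]
gripper_width: 0.0005
```

```bash
cat > arc.py <<'E'
import sys,numpy as np
# arc.py tcpx tcpy Cx Cy R end_angle_deg step : rows clockwise about C from tcp
x,y,cx,cy,R,e,st=map(float,sys.argv[1:]);a0=np.degrees(np.arctan2(y-cy,x-cx))
d=(a0-e)%360;n=int(round(d/st));cur=np.array([x,y])
print("start",a0,"n",n,"rz",-d/n)
for i in range(1,n+1):
    a=np.radians(a0-d*i/n);w=np.array([cx,cy])+R*np.array([np.cos(a),np.sin(a)])
    m=np.round((w-cur)*1e3,1);cur=cur+m/1e3;print(f"[{m[0]}, {m[1]}, 0, 0, 0, {-d/n:.1f}, 0],",end=" ")
print("\nend",cur)
E
python3 arc.py .5713 -.1926 .571 -.126 .0675 90.3 6
```

```text
start -89.74191264866376 n 30 rz -5.998602911711208
[-7.1, -0.6, 0, 0, 0, -6.0, 0], [-6.9, 1.1, 0, 0, 0, -6.0, 0], [-6.9, 1.8, 0, 0, 0, -6.0, 0], [-6.6, 2.5, 0, 0, 0, -6.0, 0], [-6.3, 3.2, 0, 0, 0, -6.0, 0], [-5.9, 3.8, 0, 0, 0, -6.0, 0], [-5.5, 4.4, 0, 0, 0, -6.0, 0], [-5.0, 5.0, 0, 0, 0, -6.0, 0], [-4.5, 5.5, 0, 0, 0, -6.0, 0], [-3.9, 5.9, 0, 0, 0, -6.0, 0], [-3.2, 6.3, 0, 0, 0, -6.0, 0], [-2.6, 6.5, 0, 0, 0, -6.0, 0], [-1.9, 6.8, 0, 0, 0, -6.0, 0], [-1.1, 7.0, 0, 0, 0, -6.0, 0], [-0.4, 7.1, 0, 0, 0, -6.0, 0], [0.3, 7.0, 0, 0, 0, -6.0, 0], [1.1, 7.0, 0, 0, 0, -6.0, 0], [1.8, 6.8, 0, 0, 0, -6.0, 0], [2.5, 6.6, 0, 0, 0, -6.0, 0], [3.2, 6.4, 0, 0, 0, -6.0, 0], [3.8, 5.9, 0, 0, 0, -6.0, 0], [4.4, 5.5, 0, 0, 0, -6.0, 0], [5.0, 5.0, 0, 0, 0, -6.0, 0], [5.4, 4.5, 0, 0, 0, -6.0, 0], [6.0, 3.9, 0, 0, 0, -6.0, 0], [6.2, 3.2, 0, 0, 0, -6.0, 0], [6.6, 2.6, 0, 0, 0, -6.0, 0], [6.8, 1.9, 0, 0, 0, -6.0, 0], [7.0, 1.1, 0, 0, 0, -6.0, 0], [7.0, 0.4, 0, 0, 0, -6.0, 0], 
end [ 0.5706 -0.0585]
```

move_arm(
  commands=[
    [-7.1,-0.6,0,0,0,-6,0],
    [-6.9,1.1,0,0,0,-6,0],
    [-6.9,1.8,0,0,0,-6,0],
    [-6.6,2.5,0,0,0,-6,0],
    [-6.3,3.2,0,0,0,-6,0],
    [-5.9,3.8,0,0,0,-6,0],
    [-5.5,4.4,0,0,0,-6,0],
    [-5,5,0,0,0,-6,0],
    [-4.5,5.5,0,0,0,-6,0],
    [-3.9,5.9,0,0,0,-6,0],
    [-3.2,6.3,0,0,0,-6,0],
    [-2.6,6.5,0,0,0,-6,0],
    [-1.9,6.8,0,0,0,-6,0],
    [-1.1,7,0,0,0,-6,0],
    [-0.4,7.1,0,0,0,-6,0],
  ],
)

```text
time_s: 6.7
tcp_pos: [0.5021, -0.1265, 0.1185]
eef_rot: [179.9, -0.1, -107.0]
contact_force: [-1.3, -1.3, 0.7]
gripper_width: 0.0005
```

Run:
```python
from h import *
s=get_state();c=capture("wrist")
cv2.imwrite("pics/w3.png",cv2.resize(c["frame"],(800,600)))
print(s["time_s"],s["tcp_pos"],s["eef_rot"],s["joints"],s["contact_force"])
```

```text
6.7 [ 0.50205668 -0.12654163  0.11852829] [ 1.79889091e+02 -6.71316934e-02 -1.07046913e+02] [ 7.60798877e+00  1.16259474e+01 -2.73399727e+01  1.89310012e-02
 -5.11628832e+01 -2.46668552e+01] [-1.31792396 -1.31252985  0.74209608]
```

View pics/w3.png

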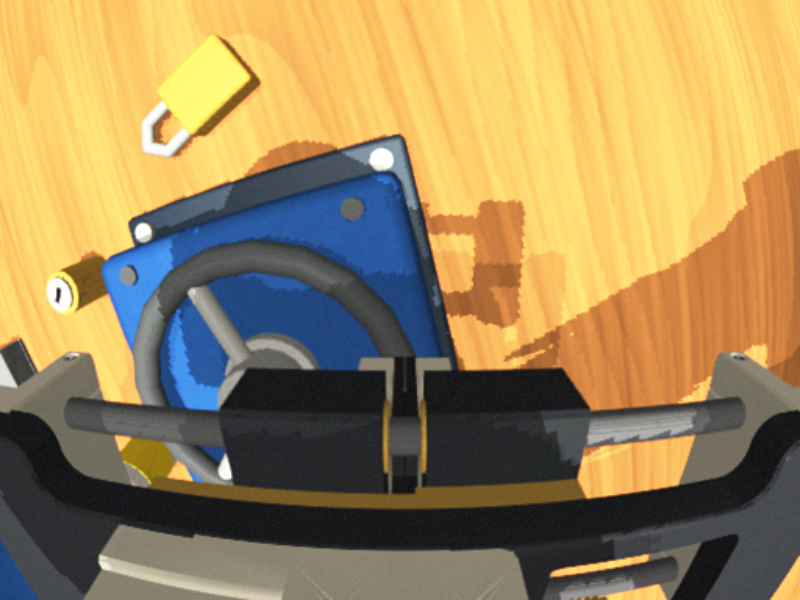

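The wheel keeps its place relative to the tool: the spoke is at (220,325) and the handle is hidden behind the finger at (404,370). I'll continue to the half turn.

move_arm(
  commands=[
    [0.3,7,0,0,0,-6,0],
    [1.1,7,0,0,0,-6,0],
    [1.8,6.8,0,0,0,-6,0],
    [2.5,6.6,0,0,0,-6,0],
    [3.2,6.4,0,0,0,-6,0],
    [3.8,5.9,0,0,0,-6,0],
    [4.4,5.5,0,0,0,-6,0],
    [5,5,0,0,0,-6,0],
    [5.4,4.5,0,0,0,-6,0],
    [6,3.9,0,0,0,-6,0],
    [6.2,3.2,0,0,0,-6,0],
    [6.6,2.6,0,0,0,-6,0],
    [6.8,1.9,0,0,0,-6,0],
    [7,1.1,0,0,0,-6,0],
    [7,0.4,0,0,0,-6,0],
    [0,0,0,0,0,0,0],
  ],
)

```text
time_s: 8.35
tcp_pos: [0.5708, -0.0586, 0.1184]
eef_rot: [-180.0, -0.0, 163.2]
contact_force: [-1.0, -0.5, -0.5]
gripper_width: 0.0001
```

move_arm(
  commands=[
    [-5,0,0,0,0,0,0],
    [-5,0,0,0,0,0,0],
    [-5,0,0,0,0,0,0],
    [-5,0,0,0,0,0,0],
    [0,0,0,0,0,8.5,0],
    [0,0,0,0,0,8.5,0],
    [0,0,0,0,0,8.5,0],
    [0,0,0,0,0,8.5,0],
    [0,0,0,0,0,8.5,0],
    [0,0,0,0,0,8.5,0],
    [0,0,0,0,0,8.5,0],
    [0,0,0,0,0,8.5,0],
    [0,0,0,0,0,8.5,0],
    [0,0,0,0,0,8.5,0],
    [0,0,0,0,0,8.5,0],
    [0,0,0,0,0,8.5,0],
    [0,0,0,0,0,8.5,0],
    [0,0,0,0,0,8.5,0],
    [0,0,0,0,0,8.5,0],
    [0,0,0,0,0,8.5,0],
  ],
)

```text
time_s: 10.35
tcp_pos: [0.5501, -0.0585, 0.1187]
eef_rot: [-180.0, -0.0, -60.4]
contact_force: [0.3, 0.2, 0.1]
gripper_width: 0.0007
```

move_arm(
  commands=[
    [0,0,0,0,0,8.5,0],
    [0,0,0,0,0,8.5,0],
    [0,0,0,0,0,8.5,0],
    [0,0,0,0,0,8.5,0],
    [0,0,0,0,0,8.5,0],
    [0,0,0,0,0,1.5,0],
    [5,0,0,0,0,0,0],
    [5,0,0,0,0,0,0],
    [5,0,0,0,0,0,0],
    [0,0,0,0,0,0,0],
  ],
)

```text
time_s: 11.35
tcp_pos: [0.5664, -0.0585, 0.1184]
eef_rot: [180.0, -0.0, -16.9]
contact_force: [-0.8, 1.0, -0.1]
gripper_width: 0.0001
```

```bash
python3 - <<'E'
from h import *
s=get_state();print(s["time_s"],s["tcp_pos"],s["eef_rot"],s["joints"],s["contact_force"])
E
python3 arc.py .5658 -.0586 .571 -.126 .068 -75 6
```

```text
11.35 [ 0.56636219 -0.05854067  0.11841843] [ 1.79992530e+02 -9.03914693e-03 -1.68539906e+01] [ 1.37920497e+01  1.60989323e+01 -2.11155321e+01  1.38559102e-02
 -5.27815672e+01  5.93455786e+01] [-0.76795766  0.99333068 -0.10302734]
start 94.41170643929998 n 28 rz -6.050418087117856
[7.1, 0.6, 0, 0, 0, -6.1, 0], [7.2, -0.6, 0, 0, 0, -6.1, 0], [7.1, -1.3, 0, 0, 0, -6.1, 0], [6.8, -2.1, 0, 0, 0, -6.1, 0], [6.6, -2.8, 0, 0, 0, -6.1, 0], [6.3, -3.5, 0, 0, 0, -6.1, 0], [5.9, -4.1, 0, 0, 0, -6.1, 0], [5.4, -4.7, 0, 0, 0, -6.1, 0], [4.9, -5.2, 0, 0, 0, -6.1, 0], [4.3, -5.8, 0, 0, 0, -6.1, 0], [3.7, -6.1, 0, 0, 0, -6.1, 0], [3.0, -6.5, 0, 0, 0, -6.1, 0], [2.3, -6.8, 0, 0, 0, -6.1, 0], [1.6, -7.0, 0, 0, 0, -6.1, 0], [0.9, -7.2, 0, 0, 0, -6.1, 0], [0.0, -7.1, 0, 0, 0, -6.1, 0], [-0.6, -7.2, 0, 0, 0, -6.1, 0], [-1.5, -7.0, 0, 0, 0, -6.1, 0], [-2.1, -6.9, 0, 0, 0, -6.1, 0], [-2.9, -6.5, 0, 0, 0, -6.1, 0], [-3.5, -6.3, 0, 0, 0, -6.1, 0], [-4.2, -5.8, 0, 0, 0, -6.1, 0], [-4.8, -5.4, 0, 0, 0, -6.1, 0], [-5.3, -4.8, 0, 0, 0, -6.1, 0], [-5.8, -4.2, 0, 0, 0, -6.1, 0], [-6.2, -3.6, 0, 0, 0, -6.1, 0], [-6.6, -3.0, 0, 0, 0, -6.1, 0], [-6.8, -2.2, 0, 0, 0, -6.1, 0], 
end [ 0.5886 -0.1917]
```

move_arm(
  commands=[
    [7.1,0.6,0,0,0,-5.9,0],
    [7.2,-0.6,0,0,0,-5.9,0],
    [7.1,-1.3,0,0,0,-5.9,0],
    [6.8,-2.1,0,0,0,-5.9,0],
    [6.6,-2.8,0,0,0,-5.9,0],
    [6.3,-3.5,0,0,0,-5.9,0],
    [5.9,-4.1,0,0,0,-5.9,0],
    [5.4,-4.7,0,0,0,-5.9,0],
    [4.9,-5.2,0,0,0,-5.9,0],
    [4.3,-5.8,0,0,0,-5.9,0],
    [3.7,-6.1,0,0,0,-5.9,0],
    [3,-6.5,0,0,0,-5.9,0],
    [2.3,-6.8,0,0,0,-5.9,0],
    [1.6,-7,0,0,0,-5.9,0],
  ],
)

```text
time_s: 12.75
tcp_pos: [0.6379, -0.1142, 0.1183]
eef_rot: [180.0, 0.0, -99.7]
contact_force: [-1.1, 2.9, 0.6]
gripper_width: 0.0005
```

move_arm(
  commands=[
    [0.9,-7.2,0,0,0,-5.9,0],
    [0,-7.1,0,0,0,-5.9,0],
    [-0.6,-7.2,0,0,0,-5.9,0],
    [-1.5,-7,0,0,0,-5.9,0],
    [-2.1,-6.9,0,0,0,-5.9,0],
    [-2.9,-6.5,0,0,0,-5.9,0],
    [-3.5,-6.3,0,0,0,-5.9,0],
    [-4.2,-5.8,0,0,0,-5.9,0],
    [-4.8,-5.4,0,0,0,-5.9,0],
    [-5.3,-4.8,0,0,0,-5.9,0],
    [-5.8,-4.2,0,0,0,-5.9,0],
    [-6.2,-3.6,0,0,0,-5.9,0],
    [-6.6,-3,0,0,0,-5.9,0],
    [-6.8,-2.2,0,0,0,-5.9,0],
    [0,0,0,0,0,0,0],
  ],
)

```text
time_s: 14.25
tcp_pos: [0.5879, -0.1918, 0.1185]
eef_rot: [180.0, -0.0, 177.9]
contact_force: [0.2, -0.1, -0.2]
gripper_width: 0.0002
```

Run:
```python
from h import *
s=get_state();c=capture("wrist");t=capture("top")
cv2.imwrite("pics/w4.png",np.hstack([cv2.resize(c["frame"],(400,300)),cv2.resize(t["frame"][140:260,200:360],(400,300),interpolation=cv2.INTER_CUBIC)]))
print(s["time_s"],s["tcp_pos"],s["eef_rot"],s["joints"],s["contact_force"])
```

```text
14.25 [ 0.58793743 -0.19179866  0.11851846] [ 1.79992129e+02 -4.17687081e-03  1.77864127e+02] [-5.02742911e-03  2.02919695e+01 -1.47936038e+01 -9.80149354e-03
 -5.49183084e+01 -9.21252118e+01] [ 0.2419111  -0.12504734 -0.23489167]
```

View pics/w4.png

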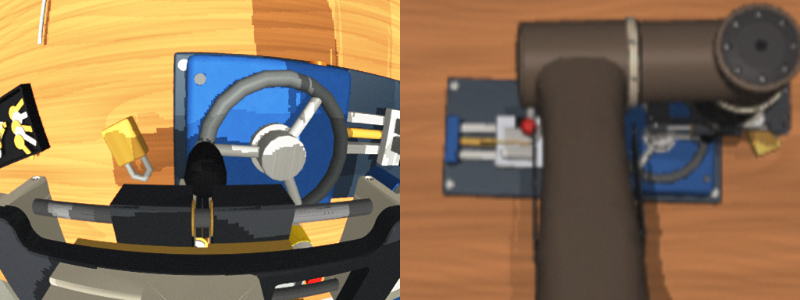

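The handle is still against the finger face: left panel, handle at (205,170) with the finger just behind it. The knob is unmoved. I'll finish the last 13° slowly, to just short of the TCP contact position from the start.

move_arm(
  commands=[
    [-2.8,-0.6,0,0,0,-2.5,0],
    [-2.8,-0.6,0,0,0,-2.5,0],
    [-2.8,-0.4,0,0,0,-2.5,0],
    [-2,-0.3,0,0,0,-2,0],
    [-2,-0.2,0,0,0,-2,0],
    [-1.3,-0.2,0,0,0,-1.5,0],
    [0,0,0,0,0,0,0],
    [0,0,0,0,0,0,0],
  ],
)

```text
time_s: 15.15
tcp_pos: [0.5751, -0.1939, 0.1186]
eef_rot: [180.0, 0.0, 165.1]
contact_force: [2.5, -0.1, -0.5]
gripper_width: 0.0002
```

move_arm(
  commands=[
    [6,-1,0,0,0,0,0],
    [6,-1,0,0,0,0,0],
    [0,0,20,0,0,0,0],
    [0,0,20,0,0,0,0],
    [0,0,20,0,0,0,0],
    [-2,9.5,6.2,0,0,8.5,0],
    [-2,9.5,6.2,0,0,8.5,0],
    [-2,9.5,6.2,0,0,8.5,0],
    [-2,9.5,6.2,0,0,8.5,0],
    [-2,9.5,6.2,0,0,8.5,0],
    [-2,9.5,6.2,0,0,8.5,0],
    [-2,9.5,6.2,0,0,8.5,0],
    [-2,9.5,6.2,0,0,8.5,0],
    [-2,9.5,6.2,0,0,8.5,0],
    [-2,9.5,6.2,0,0,8.5,0],
    [-2,9.5,6.2,0,0,8.5,0],
    [-2,9.5,6.2,0,0,8.5,0],
    [-2,9.5,6.2,0,0,8.5,0],
    [-2,9.5,6.2,0,0,8.5,0],
    [-2,9.5,6.2,0,0,8.5,0],
  ],
)

```text
time_s: 17.15
tcp_pos: [0.5566, -0.0532, 0.2717]
eef_rot: [180.0, 0.0, -67.1]
contact_force: [-0.3, 0.3, -0.4]
gripper_width: 0.0007
```

move_arm(
  commands=[
    [-2,9.5,6.2,0,0,8.5,0],
    [-2,9.5,6.2,0,0,8.5,0],
    [-2,9.5,6.2,0,0,8.5,0],
    [-2,9.5,6.2,0,0,8.5,0],
    [-2,9.5,6.2,0,0,8,0],
    [0,0,0,0,0,8,0],
    [0,0,0,0,0,0,0],
    [0,0,0,0,0,0,0],
  ],
)

```text
time_s: 17.95
tcp_pos: [0.5467, -0.006, 0.3024]
eef_rot: [180.0, 0.0, -17.7]
contact_force: [0.1, -0.0, 0.5]
gripper_width: 0.0002
```

Run:
```python
from h import *
import pickle
s=get_state();c=capture("wrist");pickle.dump((s,c),open("w5.pkl","wb"))
s1,c1=pickle.load(open("w1.pkl","rb"))
print(s["time_s"],s["tcp_pos"],s["eef_rot"])
a=c1["frame"];b=c["frame"]
A=cv2.resize(a[60:200,260:430],(400,330),interpolation=cv2.INTER_CUBIC);B=cv2.resize(b[60:200,260:430],(400,330),interpolation=cv2.INTER_CUBIC)
cv2.imwrite("pics/cmp.png",np.hstack([A,B]))
```

```text
17.95 [ 0.54668227 -0.00601525  0.3023617 ] [ 1.79978256e+02  3.00355163e-02 -1.77173322e+01]
```

View pics/cmp.png

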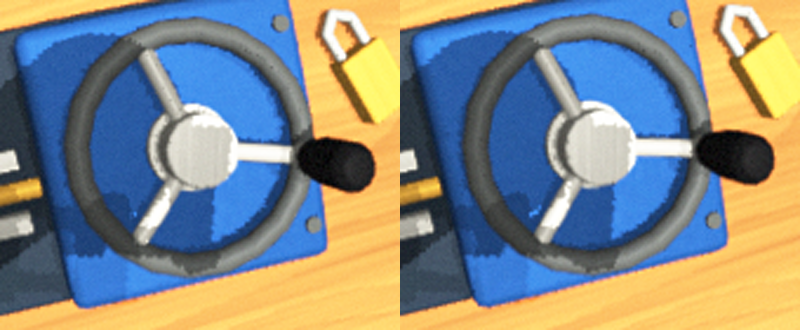

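```bash
cat >> h.py <<'E'
from scipy.optimize import brentq
def hang(s,c,p=(.5705,-.126,-.059),save=None):
    "wheel angle (rad) from the black handle seen by the wrist camera"
    f=c["frame"][:230];m=(f.max(2)<48).astype(np.uint8)
    P=lambda q:wproj(s,c,rot([[-.065*np.cos(q),.065*np.sin(q),.13]],p))[0]
    q0=P(4.95);yy,xx=np.mgrid[:f.shape[0],:512];m[np.hypot(xx-q0[0],yy-q0[1])>30]=0
    m=cv2.morphologyEx(m,cv2.MORPH_OPEN,np.ones((5,5)))
    n,l,st,ce=cv2.connectedComponentsWithStats(m);i=1+st[1:,4].argmax();u=ce[i]
    C=wproj(s,c,rot([[0,0,.13]],p))[0]
    an=lambda v:np.arctan2(*(v-C)[::-1])
    g=lambda q:(an(P(q))-an(u)+np.pi)%(2*np.pi)-np.pi
    return brentq(g,4.4,5.5),u,st[i]
E
python3 - <<'E'
from h import *
import pickle
s1,c1=pickle.load(open("w1.pkl","rb"));s5,c5=pickle.load(open("w5.pkl","rb"))
r1=hang(s1,c1);r5=hang(s5,c5);print(r1,r5,"diff deg",np.degrees(r5[0]-r1[0]))
# independent: ECC on static parts, then on the handle
g=lambda c:cv2.cvtColor(c["frame"],cv2.COLOR_BGR2GRAY)[:220]
m=np.full((220,512),255,np.uint8);cv2.circle(m,(345,122),62,0,-1);cv2.circle(m,(400,130),40,0,-1);m[:,:290]=0
W=np.eye(2,3,dtype=np.float32);cc,W=cv2.findTransformECC(g(c1),g(c5),W,cv2.MOTION_EUCLIDEAN,None,m,3)
b=cv2.warpAffine(g(c5),W,(512,220),flags=cv2.INTER_LINEAR|cv2.WARP_INVERSE_MAP)
m2=np.zeros_like(m);cv2.circle(m2,(345,122),40,255,-1);cv2.circle(m2,(345,122),20,0,-1)
m3=np.zeros_like(m);cv2.circle(m3,(402,130),24,255,-1)
for mm in(m2,m3):
    V=np.eye(2,3,dtype=np.float32);c2,V=cv2.findTransformECC(g(c1),b,V,cv2.MOTION_EUCLIDEAN,None,mm,3);print(cc,c2,np.degrees(np.arctan2(V[1,0],V[0,0])),V[:,:2]@[402,130]+V[:,2])
E
```

```text
(4.960777058841647, array([401.49156118, 128.52953586]), array([387, 119,  31,  22, 474], dtype=int32)) (4.940902432017578, array([401.79882812, 125.5546875 ]), array([386, 116,  32,  21, 512], dtype=int32)) diff deg -1.1387322364166896Traceback (most recent call last):
  File "<stdin>", line 8, in <module>
cv2.error: OpenCV(4.12.0) /io/opencv/modules/video/src/ecc.cpp:408: error: (-215:Assertion failed) criteria.type & TermCriteria::COUNT || criteria.type & TermCriteria::EPS in function 'findTransformECC'
```

Run:
```python
from h import *
import pickle
s1,c1=pickle.load(open("w1.pkl","rb"));s5,c5=pickle.load(open("w5.pkl","rb"))
g=lambda c:cv2.cvtColor(c["frame"],cv2.COLOR_BGR2GRAY)[:220]
cr=(3,200,1e-7);E=lambda a,b,m:cv2.findTransformECC(a,b,np.eye(2,3,dtype=np.float32),cv2.MOTION_EUCLIDEAN,cr,m,5)
m=np.full((220,512),255,np.uint8);cv2.circle(m,(345,122),62,0,-1);cv2.circle(m,(400,130),40,0,-1);m[:,:290]=0
cc,W=E(g(c1),g(c5),m)
b=cv2.warpAffine(g(c5),W,(512,220),flags=cv2.INTER_LINEAR|cv2.WARP_INVERSE_MAP)
print(cc,np.degrees(np.arctan2(W[1,0],W[0,0])))
for x,y,R in((345,122,42),(402,130,22)):
    mm=np.zeros_like(m);cv2.circle(mm,(x,y),R,255,-1)
    c2,V=E(g(c1),b,mm);print(c2,np.degrees(np.arctan2(V[1,0],V[0,0])),V[:,:2]@[x,y]+V[:,2]-[x,y])
```

```text
0.9940121549758816 -0.7618258
0.9971239400279505 -1.1850324 [-0.50800862 -0.06027871]
0.9977540886838558 -0.2661218 [-0.2885576  -1.16833717]
```

Both checks agree the wheel is about 1.15° (1.3 mm) short. I'll nudge it from the same approach pose as before.

move_arm(
  commands=[
    [8,-38.6,-8,0,0,0.7,0],
    [8,-38.6,-8,0,0,0,0],
    [8,-38.6,-8,0,0,0,0],
    [8,-38.6,-8,0,0,0,0],
    [8,-38.6,-8,0,0,0,0],
    [0,3,-24,0,0,0,0],
    [0,0,-24,0,0,0,0],
    [0,0,-24,0,0,0,0],
    [0,0,-24,0,0,0,0],
    [0,0,-24,0,0,0,0],
    [0,0,-16,0,0,0,0],
    [0,0,-8,0,0,0,0],
    [-3,0.6,0,0,0,0,0],
    [-3,0.6,0,0,0,0,0],
    [-3,0.3,0,0,0,0,0],
    [-1.5,0,0,0,0,0,0],
    [0,0,0,0,0,0,0],
    [0,0,0,0,0,0,0],
  ],
)

```text
time_s: 19.8
tcp_pos: [0.5763, -0.1944, 0.1191]
eef_rot: [-180.0, -0.0, -16.8]
contact_force: [0.3, 0.7, -0.2]
gripper_width: 0.0005
```

move_arm(
  commands=[
    [-1,0.3,0,0,0,0,0],
    [-1,0.3,0,0,0,0,0],
    [-0.4,0,0,0,0,0,0],
    [0,0,0,0,0,0,0],
    [0,0,0,0,0,0,0],
  ],
)

```text
time_s: 20.3
tcp_pos: [0.5742, -0.1938, 0.1187]
eef_rot: [-180.0, -0.0, -16.8]
contact_force: [3.0, 0.5, 0.7]
gripper_width: 0.0004
```

move_arm(
  commands=[
    [-0.5,0.1,0,0,0,0,0],
    [0,0,0,0,0,0,0],
  ],
)

```text
time_s: 20.5
tcp_pos: [0.5734, -0.1937, 0.1187]
eef_rot: [-180.0, -0.0, -16.8]
contact_force: [1.6, 1.9, 0.4]
gripper_width: 0.0002
```

move_arm(
  commands=[
    [4,-0.5,0,0,0,0,0],
    [6,-1,0,0,0,0,0],
    [0,0,24,0,0,0,0],
    [0,0,24,0,0,0,0],
    [0,0,24,0,0,0,0],
    [0,0,24,0,0,0,0],
    [0,0,24,0,0,0,0],
    [0,0,24,0,0,0,0],
    [-7.5,38,8,0,0,0,0],
    [-7.5,38,8,0,0,0,0],
    [-7.5,38,8,0,0,0,0],
    [-7.5,38,8,0,0,0,0],
    [-7,37,7,0,0,0,0],
    [0,0,0,0,0,0,0],
    [0,0,0,0,0,0,0],
    [0,0,0,0,0,0,0],
  ],
)

```text
time_s: 22.1
tcp_pos: [0.5462, -0.0067, 0.3011]
eef_rot: [180.0, 0.1, -16.8]
contact_force: [-0.6, 0.9, 0.1]
gripper_width: 0.0005
```

```bash
cat >> h.py <<'E'
import pickle
def wheel_diff(c1,c5):
    g=lambda c:cv2.cvtColor(c["frame"],cv2.COLOR_BGR2GRAY)[:220]
    cr=(3,200,1e-7);E=lambda a,b,m:cv2.findTransformECC(a,b,np.eye(2,3,dtype=np.float32),cv2.MOTION_EUCLIDEAN,cr,m,5)
    m=np.full((220,512),255,np.uint8);cv2.circle(m,(345,122),62,0,-1);cv2.circle(m,(400,130),40,0,-1);m[:,:290]=0
    cc,W=E(g(c1),g(c5),m)
    b=cv2.warpAffine(g(c5),W,(512,220),flags=cv2.INTER_LINEAR|cv2.WARP_INVERSE_MAP)
    for x,y,R in((345,122,42),(402,130,22)):
        mm=np.zeros_like(m);cv2.circle(mm,(x,y),R,255,-1)
        c2,V=E(g(c1),b,mm);print(cc,c2,np.degrees(np.arctan2(V[1,0],V[0,0])),V[:,:2]@[x,y]+V[:,2]-[x,y])
E
python3 - <<'E'
from h import *
s=get_state();c=capture("wrist");pickle.dump((s,c),open("w6.pkl","wb"));print(s["time_s"],s["tcp_pos"],s["eef_rot"])
s1,c1=pickle.load(open("w1.pkl","rb"));wheel_diff(c1,c);print(np.degrees(hang(s,c)[0]-hang(s1,c1)[0]))
# red knob, top centre
f=c["frame"].astype(int);m=((f[...,2]>110)&(f[...,1]<60)&(f[...,0]<60)).astype(np.uint8);m[:100]=0;m[230:]=0
n,l,st,ce=cv2.connectedComponentsWithStats(m);i=1+st[1:,4].argmax();print("knob",ce[i],st[i])
p=np.array([.5705,-.126,-.059,4.95,0.])
for L in(-.1,0,.1,.2):
    p[4]=L;k=wmodel(p)[8];k[2]=.125;print(L,k,wproj(s,c,k),"hinge",wmodel(p)[9])
E
```

```text
22.1 [ 0.54617098 -0.0066996   0.30113455] [ 1.79963256e+02  5.16566707e-02 -1.68004252e+01]
0.9907692023927921 0.9977610995102515 -0.19246238 [-0.42258496  0.1036581 ]
0.9907692023927921 0.9992963304192294 -0.09478253 [-0.15243137  0.06699393]
0.0915394023030676
knob [190.2971246  161.66773163] [181 150  20  22 313]
-0.1 [0.58165402 0.05817191 0.125     ] [[196.02317364 159.80444978]] hinge [0.6366078  0.06042628 0.105     ]
0 [0.5817035 0.0636694 0.125    ] [[191.6875435  161.17023536]] hinge [0.6366078  0.06042628 0.105     ]
0.1 [0.58230156 0.06913448 0.125     ] [[187.25991907 162.08633497]] hinge [0.6366078  0.06042628 0.105     ]
0.2 [0.58344224 0.07451256 0.125     ] [[182.78303191 162.54813332]] hinge [0.6366078  0.06042628 0.105     ]
```

move_arm(
  commands=[
    [3.6,4.4,-10,0,0,-8.5,0],
    [3.6,4.4,-10,0,0,-8.5,0],
    [3.6,4.4,-10,0,0,-8.5,0],
    [3.6,4.4,-10,0,0,-8.5,0],
    [3.6,4.4,-10,0,0,-8.5,0],
    [3.6,4.4,-10,0,0,-8.5,0],
    [3.6,4.4,-10,0,0,-8.5,0],
    [3.6,4.4,-10,0,0,-8.5,0],
    [3.6,4.4,-10,0,0,-8.5,0],
    [0.4,-0.3,-12,0,0,-1.8,0],
    [0,0,-20,0,0,0,0],
    [0,0,-20,0,0,0,0],
    [0,0,-20,0,0,0,0],
    [0,0,-20,0,0,0,0],
    [0,0,-11,0,0,0,0],
    [0,0,0,0,0,0,0],
    [0,0,0,0,0,0,0],
  ],
)

```text
time_s: 23.85
tcp_pos: [0.5795, 0.0326, 0.1089]
eef_rot: [-180.0, -0.0, -95.1]
contact_force: [1.1, -0.5, 0.3]
gripper_width: 0.0007
```

```bash
python3 - <<'E'
from h import *
s=get_state();print(s["time_s"],s["tcp_pos"],s["eef_rot"],s["joints"],s["contact_force"])
E
python3 arc.py .579 .0326 .6366 .0604 .059 123 5
```

```text
23.85 [0.5794751  0.03256719 0.10890265] [-1.79993237e+02 -2.00154828e-02 -9.51143003e+01] [ 2.25282740e+01  1.76344514e+01 -2.03397680e+01  2.64722604e-02
 -5.20290786e+01 -2.76588612e+01] [ 1.0754582  -0.5089684   0.33678195]
start -154.23623615302907 n 17 rz -4.868456696880645
[2.5, 6.8, 0, 0, 0, -4.9, 0], [-1.6, 4.7, 0, 0, 0, -4.9, 0], [-1.2, 4.9, 0, 0, 0, -4.9, 0], [-0.7, 4.9, 0, 0, 0, -4.9, 0], [-0.4, 5.0, 0, 0, 0, -4.9, 0], [0.1, 5.0, 0, 0, 0, -4.9, 0], [0.5, 5.0, 0, 0, 0, -4.9, 0], [1.0, 5.0, 0, 0, 0, -4.9, 0], [1.3, 4.8, 0, 0, 0, -4.9, 0], [1.8, 4.7, 0, 0, 0, -4.9, 0], [2.1, 4.5, 0, 0, 0, -4.9, 0], [2.5, 4.3, 0, 0, 0, -4.9, 0], [2.9, 4.1, 0, 0, 0, -4.9, 0], [3.2, 3.9, 0, 0, 0, -4.9, 0], [3.6, 3.5, 0, 0, 0, -4.9, 0], [3.8, 3.3, 0, 0, 0, -4.9, 0], [4.1, 2.9, 0, 0, 0, -4.9, 0], 
end [0.6045 0.1099]
```

```bash
python3 arc.py .5795 .0446 .6366 .0604 .059 123 4.8
```

```text
start -164.53283274801746 n 15 rz -4.831144483465505
[-0.9, 4.9, 0, 0, 0, -4.8, 0], [-0.7, 4.9, 0, 0, 0, -4.8, 0], [-0.3, 5.0, 0, 0, 0, -4.8, 0], [0.1, 5.0, 0, 0, 0, -4.8, 0], [0.6, 4.9, 0, 0, 0, -4.8, 0], [0.9, 4.9, 0, 0, 0, -4.8, 0], [1.4, 4.8, 0, 0, 0, -4.8, 0], [1.8, 4.6, 0, 0, 0, -4.8, 0], [2.1, 4.5, 0, 0, 0, -4.8, 0], [2.5, 4.3, 0, 0, 0, -4.8, 0], [2.9, 4.1, 0, 0, 0, -4.8, 0], [3.2, 3.8, 0, 0, 0, -4.8, 0], [3.5, 3.5, 0, 0, 0, -4.8, 0], [3.8, 3.2, 0, 0, 0, -4.8, 0], [4.1, 2.9, 0, 0, 0, -4.8, 0], 
end [0.6045 0.1099]
```

move_arm(
  commands=[
    [0,5,-1.5,0,0,0,0],
    [0,5,0,0,0,0,0],
    [0,2,0,0,0,0,0],
    [-0.9,4.9,0,0,0,-4.8,0],
    [-0.7,4.9,0,0,0,-4.8,0],
    [-0.3,5,0,0,0,-4.8,0],
    [0.1,5,0,0,0,-4.8,0],
    [0.6,4.9,0,0,0,-4.8,0],
    [0.9,4.9,0,0,0,-4.8,0],
    [1.4,4.8,0,0,0,-4.8,0],
    [1.8,4.6,0,0,0,-4.8,0],
    [2.1,4.5,0,0,0,-4.8,0],
  ],
)

```text
time_s: 25.05
tcp_pos: [0.5836, 0.0888, 0.1075]
eef_rot: [180.0, -0.0, -138.5]
contact_force: [-0.9, -1.9, 0.9]
gripper_width: 0.0004
```

move_arm(
  commands=[
    [2.5,4.3,0,0,0,-4.8,0],
    [2.9,4.1,0,0,0,-4.8,0],
    [3.2,3.8,0,0,0,-4.8,0],
    [3.5,3.5,0,0,0,-4.8,0],
    [3.8,3.2,0,0,0,-4.8,0],
    [4.1,2.9,0,0,0,-4.8,0],
    [0,0,0,0,0,0,0],
  ],
)

```text
time_s: 25.75
tcp_pos: [0.6042, 0.111, 0.1073]
eef_rot: [180.0, 0.0, -167.1]
contact_force: [-0.0, 0.5, 0.2]
gripper_width: 0.0006
```

Run:
```python
from h import *
s=get_state();c=capture("wrist")
cv2.imwrite("pics/w7.png",cv2.resize(c["frame"],(800,600)))
print(s["time_s"],s["tcp_pos"],s["eef_rot"],s["joints"],s["contact_force"])
```

```text
25.75 [0.60417167 0.11104069 0.10734874] [ 1.79988688e+02  1.52136682e-02 -1.67122289e+02] [ 2.86034494e+01  2.05780218e+01 -1.60515949e+01 -8.43183207e-03
 -5.33526735e+01 -1.05720706e+02] [-0.04424098  0.48920499  0.22011703]
```

View pics/w7.png

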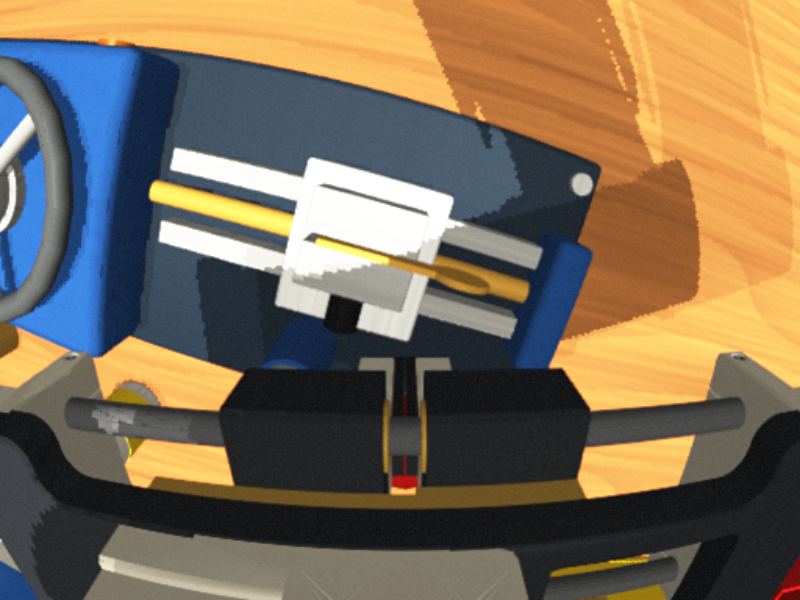

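The knob (red at (404,483)) sits directly behind the finger, with about 5° left to the stop. I'll go on in small steps and watch the force.

move_arm(
  commands=[
    [2,0.9,0,0,0,-2.5,0],
    [2,0.5,0,0,0,-2.5,0],
    [0,0,0,0,0,0,0],
  ],
)

```text
time_s: 26.1
tcp_pos: [0.6078, 0.1119, 0.1071]
eef_rot: [180.0, -0.0, -172.0]
contact_force: [-2.2, -0.5, 0.4]
gripper_width: 0.0
```

move_arm(
  commands=[
    [1.2,0.2,0,0,0,-1,0],
    [0,0,0,0,0,0,0],
  ],
)

```text
time_s: 26.3
tcp_pos: [0.6082, 0.1118, 0.107]
eef_rot: [-180.0, -0.1, -173.0]
contact_force: [-5.2, 0.6, 4.5]
gripper_width: 0.0006
```

move_arm(
  commands=[
    [1,0.1,0,0,0,-0.5,0],
    [0,0,0,0,0,0,0],
  ],
)

```text
time_s: 26.5
tcp_pos: [0.6084, 0.1116, 0.107]
eef_rot: [-180.0, -0.2, -173.5]
contact_force: [-9.3, 0.3, 5.9]
gripper_width: 0.0003
```

The stop is reached: the TCP stalls while the force rises to 9 N. I'll back off, lift, and check from the first viewing pose.

move_arm(
  commands=[
    [-5,0,0,0,0,0,0],
    [-9,0,0,0,0,0,0],
    [0,0,24,0,0,0,0],
    [0,0,24,0,0,0,0],
    [0,0,24,0,0,0,0],
    [-2.7,-6.5,6.8,0,0,8.5,0],
    [-2.7,-6.5,6.8,0,0,8.5,0],
    [-2.7,-6.5,6.8,0,0,8.5,0],
    [-2.7,-6.5,6.8,0,0,8.5,0],
    [-2.7,-6.5,6.8,0,0,8.5,0],
    [-2.7,-6.5,6.8,0,0,8.5,0],
    [-2.7,-6.5,6.8,0,0,8.5,0],
    [-2.7,-6.5,6.8,0,0,8.5,0],
    [-2.7,-6.5,6.8,0,0,8.5,0],
  ],
)

```text
time_s: 27.9
tcp_pos: [0.5716, 0.0533, 0.2406]
eef_rot: [-180.0, 0.0, -96.7]
contact_force: [-0.1, 1.1, 0.0]
gripper_width: 0.0004
```

move_arm(
  commands=[
    [-2.7,-6.5,6.8,0,0,8.5,0],
    [-2.7,-6.5,6.8,0,0,8.5,0],
    [-2.7,-6.5,6.8,0,0,8.5,0],
    [-2.7,-6.5,6.8,0,0,8.5,0],
    [-2.7,-6.5,6.8,0,0,8.5,0],
    [-2.7,-6.5,6.8,0,0,8.5,0],
    [-2.7,-6.5,6.8,0,0,8.5,0],
    [-2.7,-6.5,6.8,0,0,8.5,0],
    [-2.7,-6.5,6.8,0,0,8.5,0],
    [0,0,0,0,0,3.5,0],
    [0,0,0,0,0,0,0],
    [0,0,0,0,0,0,0],
    [0,0,0,0,0,0,0],
  ],
)

```text
time_s: 29.2
tcp_pos: [0.5475, -0.0048, 0.3013]
eef_rot: [180.0, 0.0, -17.2]
contact_force: [0.4, 0.1, 0.7]
gripper_width: 0.0007
```

Run:
```python
from h import *
s=get_state();c=capture("wrist");pickle.dump((s,c),open("w8.pkl","wb"));print(s["time_s"],s["tcp_pos"],s["eef_rot"])
cv2.imwrite("pics/w8.png",cv2.resize(c["frame"],(800,600)))
s1,c1=pickle.load(open("w1.pkl","rb"));wheel_diff(c1,c);print(np.degrees(hang(s,c)[0]-hang(s1,c1)[0]))
f=c["frame"].astype(int);m=((f[...,2]>110)&(f[...,1]<60)&(f[...,0]<60)).astype(np.uint8);m[:70]=0;m[230:]=0
n,l,st,ce=cv2.connectedComponentsWithStats(m);i=1+st[1:,4].argmax();print("knob",ce[i],st[i])
p=np.array([.5705,-.126,-.059,4.95,0.])
for L in(1.2,1.3,1.4,1.5):
    p[4]=L;k=wmodel(p)[8];k[2]=.125;print(L,wproj(s,c,k))
```

```text
29.2 [ 0.54749449 -0.00482734  0.30126833] [ 1.79996788e+02  4.31734915e-03 -1.71609836e+01]
0.9934472799248057 0.9975992518769421 0.14999637 [0.16210149 0.14609319]
0.9934472799248057 0.998504548123818 -0.14512679 [0.46064881 0.26313916]
0.34459879074985317
knob [140.24761905 137.81428571] [131 128  18  21 210]
1.2 [[145.87270195 145.23956283]]
1.3 [[143.3655394  141.47995872]]
1.4 [[141.22309252 137.48391452]]
1.5 [[139.4656215 133.2871736]]
```

View pics/w8.png

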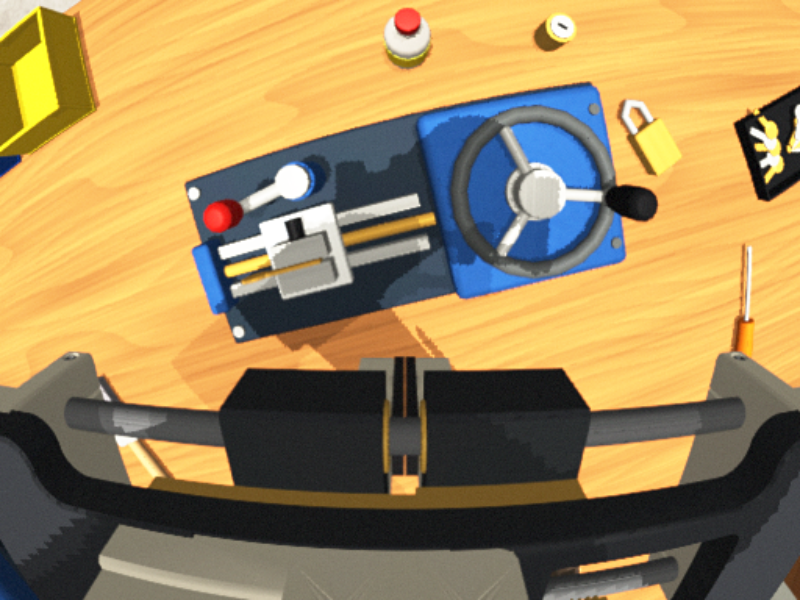

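The knob at (219,216) corresponds to a lever angle of about 1.4 rad, i.e. at its stop. The handle at (632,203) matches the start to within about 0.3°, the carriage has moved on, and nothing else was disturbed. I'll hand in.

```bash
python3 -c "
from plant import *
print(close_job())"
```

```text
the job is handed in; nothing more can be done
None
```

I turned the hand wheel one full turn clockwise and then pushed the lock lever over to its stop. The job was handed in at about 29 s on the robot's clock, with the arm well clear of the unit.

- **Wheel:** I pushed the handle with the shut fingers in two half-turns, backing off between them to turn the wrist. The first check showed it about 1.15° short, so I nudged it forward slightly. The last check was a wrist picture from nearly the same pose as at the start. It puts the wheel within 0.15° (image registration) and 0.35° (handle position) of where it stood.
- **Lever:** I pushed the red knob clockwise until the fingers stopped advancing and the force rose to about 9 N. The last picture shows the lever at about 1.4 rad, which is the stop.
- **Other things:** nothing was pinched. The last picture shows the padlock, cylinder, bottle and the visible part of the tray undisturbed. The largest force reported at the end of any move was about 11 N.
- **Disagreement:** the first wrist picture fitted the unit's known dimensions only if the camera was taken to be about 12 mm higher than reported. It had no visible effect on the result, because first contact came within about 1.5 mm of the predicted position and the final checks compared like views.

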